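Settle the hanging bird-cage dome over its base

TASK

Press the round grey button on the white tower all the way down: this frees the bird-cage dome, which then rocks to and fro in its bail. Take the blue grip of the carriage and, without ever touching the dome, without racing the carriage and without making the rocking wilder, bring the dome over the gilt brass base and take the swing out of it, until it hangs upright and quiet with its red pin over the middle of the base for a good five seconds. Then let go and leave it hanging there at rest; leave the base, the loupe, the spudger and the comb where they lie.

Things in the scene. Friction and masses are not known exactly. Their poses are not given: they have to be found in the camera images.
- runner: Fixed runner: steel rail (16 mm thick, axis 215 mm above the worktop) between an aluminium A-frame and a white plastic tower (80 x 60 mm, 235 mm tall). Origin on the worktop under the rail; y runs along the rail towards the tower (tower centre y = +275 mm, A-frame y = -310 mm), z up, x level, across the rail. Its yaw varies by up to 0.2 rad.
- release (a joint): Travel of the round grey button: 0 at first, 0.015 m fully down. It takes about 3 N and stays where it is pushed. It carries a red upright catch tongue that blocks the red pin under the parked dome; the dome comes free all at once before 0.010 m is reached.
- release_top (a point): Centre of the top face of the grey button (36 mm across) on top of the white tower, 257 mm above the worktop before it is pressed; it moves straight down.
- carriage: Carriage, 0.5 kg (varies): black block 46 x 60 x 30 mm on the rail, blue grip above, steel bail below. Slides only along the rail with 1.5 N of friction, so it stays where it is left. Origin on the trunnion axis, 125 mm above the worktop, under the rail; axes as the runner's. Starts at its stop at y = +155 mm of the runner, far stop at y = -225 mm.
- grip (a point): Point to grip, in the middle of the blue grip, 15 mm below its top. The grip is an upright block, 30 mm along the rail, 26 mm across it, its top 285 mm above the worktop; the black block's top is 40 mm below this point.
- dome: Gilt bird-cage dome, 140 mm across, 100 mm high, 0.45 kg (varies), on trunnions in the bail. Origin on the trunnion axis, z up when it hangs straight, x along the trunnions. It rocks about x in the plane of the rail, nearly without friction (over a minute to halve): centre of mass only 3 mm below the axis, period 2.0 s (w = 3.1 rad/s) at any mass, like a pendulum 1.0 m long.
- pin_tip (a point): Tip of the red pin under the dome, 75 mm below the trunnion axis, 50 mm above the worktop when straight. Dome angle t (positive about the runner's x: pin towards the tower) obeys t'' = -w^2 (t + a / 9.81), w = 3.1 rad/s, a = the carriage's acceleration towards the tower in m/s^2. The catch holds it at t = +0.30 rad at the start.
- cage_base: Gilt brass bird-cage base standing loose under the rail between the A-frame and the parked carriage: a round plate 160 mm across with a raised rim, 26 mm high in all, 0.9 kg. Origin at the centre of its underside.
- base_socket (a point): Middle of the base: top of the small black socket disc (22 mm across), 22 mm above the worktop, the target for the red pin.
- loupe: Bystander: chrome loupe, 42 mm across, 30 mm high, standing loose. Origin at the centre of its underside.
- spudger: Bystander: black nylon spudger lying along its x axis, about 140 mm long, 11 mm wide, 7 mm high. Origin under the middle of its thick part.
- comb: Bystander: polished steel tuning comb lying flat, about 60 x 100 mm, 6 mm high. Origin under its middle.
There are look-alikes about, which are no part of the job. Several things have the shape of the cage_base; the one meant has the colours described above.

How it is judged (in metres and radians):
On the way, in this order (a step that is already met when the one before it is completed fails the run):
1. the grey button is pushed down (value of joint release above 0.012 m), for 0.2 s.
2. the dome is kept quiet and upright over the base for 4 s (horizontal distance between pin_tip and base_socket below 0.015 m and angle between dome's own z axis and vertical below 0.07 rad), for 4 s.
At the end, for the whole second after the job is handed in: Everything let go; the red pin is within 18 mm of the middle of the base, seen from above, the dome tilts less than 0.08 rad, the carriage stands still and the button is down. Before that the dome was kept within 15 mm and 0.07 rad for 4 s (horizontal distance between pin_tip and base_socket below 0.018 m and angle between dome's own z axis and vertical below 0.08 rad and linear speed of carriage below 0.02 m/s and value of joint release above 0.012 m); the robot touches nothing.
It fails at once if the robot touches the dome (contact force between any of the fingers, the arm and dome above 0.3 N).
It fails at once if the dome swings out beyond 0.5 rad (angle between dome's own z axis and vertical above 0.5 rad).
It fails at once if the carriage is raced, over 0.6 m/s (linear speed of carriage above 0.6 m/s).
It fails at once if the base or a bystander is shifted by more than 20 mm (distance of any of cage_base, loupe, spudger, comb from where it was at the start of the episode above 0.02 m).
It also fails if it takes over 64 s, if anything falls off the work surface, if the arm or the gripper's body presses on something with over 40 N, if the wrist force passes 120 N, or if a joint passes its speed limit or range.

ROBOT

A 6-joint arm with a two-finger parallel gripper is mounted at the origin on the work surface. World frame = base frame: x ahead of the robot, y to its left, z up, the work surface at z = 0. Lengths are in mm, angles in rad, forces in N, time in s.
With the tool pointing down it reaches from about 350 to 975 mm from the base axis. Payload 7.1 kg.
Tool frame: the origin (TCP) lies midway between the tips of the shut fingers; the grasp point (between the pads) lies 19 mm behind it; z points along the fingers, y is the line along which they close (so a half turn about z gives the same grasp; the last joint's range is limited). The gripper opens to 88 mm and grips with 3 to 60 N. Pads are 20 mm wide; open, the fingers measure 115 mm over their backs; the gripper's body (75 mm by 178 mm) begins 61 mm behind the grasp point.
Start: joints at [-1.311, 0.423, 1.63, -0, 1.089, -0.019], TCP at [172.02, -600.844, 222.675] pointing down, gripper open.
Joint ranges: [-3, 3], [-0.9, 2.11], [0.09, 2.58], [-1.31, 4.45], [0.11, 2.69], [-2.54, 2.54]. Speed limits (rad/s): [2.39, 2.39, 3.01, 3.14, 3.14, 3.14].

INTERFACE

Orientations are given as a rotation vector (axis times angle).
In Python, from workcell import ctrl gives the robot as it stands.
- The arm moves only by the shell command python3 -m pendant 'ROWS'. ROWS is a JSON object of lists of equal length, an entry for each row: "grip": the opening, from -1 (shut) to 1 (fully open); "linear": the shift along the tool's x, y, z in mm, a list of three; "angular": the turn, a rotation vector about the tool's x, y, z in rad, a list of three. In form: {"grip": [grip, ...], "linear": [[tx, ty, tz], ...], "angular": [[ax, ay, az], ...]}. A call has 1 to 12 rows; each row shifts and turns the commanded pose from where the row before left it, along the tool's axes as they then stand; what a row does not reach is not made up. A row lasts 1/12 s, in which the tool goes at most 41.7 mm and 7.16 degrees, less where a joint would pass 70% of its speed; a pose out of reach is approached as far as the arm can. A call with a gripper value outside its range is refused whole. The fingers move at their own pace and stop on an object; the grip force is fixed at half the most. Time passes only in rows, so rows that do not move let the fingers close. It gives the time, the measured TCP pose, the force, the opening and the grip force at its end, in the units of the state.
- ctrl.get_obs(): the state, without advancing time (a new reading comes with each control period).
- ctrl.get_image(name): name is "side" or "top"; returns the picture (420x560x3 uint8, red, green, blue); there is no depth.
- ctrl.camera_params(name): a dict with "vfov" (degrees; the focal length in pixels is half the picture's height over the tangent of half this angle, whatever the lens; pixels are square), "cx", "cy" (the principal point, pixels), "k1" (the pictures are not rectified: a ray, as slopes to the right and down, at radius r is drawn at 1 + k1 r^2 times it, then the intrinsics apply), "R" (3x3) and "t" (3): a world point X has camera coordinates R X + t. Camera axes: x right, y down, z forward; pixel columns grow to the right and rows downward; lengths in mm; the calibration is good to about 2 mm. A picture is of the moment at which its call begins. camera_params takes no time and is no camera call.
- ctrl.close_job(): hands the job in; it is judged then, once.
The state is a dict: "t": time; "qpos": joint angles; "qvel": joint speeds; "joint_torque": joint torques, N m; "ee_pos": TCP position; "orientation": TCP orientation; "ft_force": force on the tool from outside, world axes, zero at the start; "moment": the same for the moment, N m; "width": finger opening in mm; "grasp_force": force on a finger pad.
Only numpy, scipy, OpenCV 4.12 (cv2) and the standard library are available. Lean on these libraries where they do the work, as an engineer would, in place of code of your own. Each camera call takes 0.05 s, during which the arm holds its last target. There are 200 camera calls.

## Working session

There is one attempt and no reset: what is moved stays moved. The work goes in short steps, Python scripts to look and compute and a shell command to move; the robot and the scene stay as the last step left them, time stands still between calls to the robot, and variables do not carry over. Pictures are saved under pics/ and viewed, at most 10 in all, crops included, and the job is handed in when it is done.

```bash
ls; mkdir -p pics; python3 - <<'E'
from workcell import ctrl
import cv2
for n in("side","top"):
    cv2.imwrite(f"pics/{n}0.png",ctrl.get_image(n)[:,:,::-1]); print(ctrl.camera_params(n))
o=ctrl.get_obs();print(o)
E
```

```text
pics
{'vfov': 55.394993255067305, 'cx': 273.82414057984124, 'cy': 207.72765973629456, 'k1': 0.03910964368178164, 'R': array([[-0.83951278, -0.54328531,  0.00770528],
       [-0.39068388,  0.59372814, -0.70345789],
       [ 0.37760349, -0.59357222, -0.71069517]]), 't': array([456.4209536 , 333.09275023, 830.24724075])}
{'vfov': 44.78726100927638, 'cx': 276.8592506947787, 'cy': 208.2343481005331, 'k1': -0.0890157735190629, 'R': array([[-0.02791661, -0.99950592,  0.01444207],
       [-0.98573262,  0.0251271 , -0.16643266],
       [ 0.16598755, -0.01888225, -0.98594705]]), 't': array([  12.63176516,  568.26235724, 1299.13433972])}
{'t': 0.1, 'qpos': array([-1.31099335e+00,  4.23759862e-01,  1.63059884e+00,  2.31157326e-05,
        1.08857481e+00, -1.90308182e-02]), 'qvel': array([ 5.89498647e-05, -2.26177262e-03, -2.10601991e-03, -7.67459950e-04,
        2.66909473e-03,  5.02304349e-05]), 'joint_torque': array([ 1.52571451e-03, -5.45612669e+01, -2.74326253e+01,  6.45703333e-02,
        1.88088545e-02, -1.97099160e-05]), 'ee_pos': array([ 171.90825158, -600.38414942,  221.9880573 ]), 'orientation': array([-3.10979206e+00, -4.36371592e-01,  2.20927206e-04]), 'ft_force': array([-0.54098422,  1.06458515, -0.01575481]), 'moment': array([-0.05545552, -0.0429318 ,  0.07595941]), 'grasp_force': 0.0, 'width': 87.78462323367374}
```

View pics/side0.png

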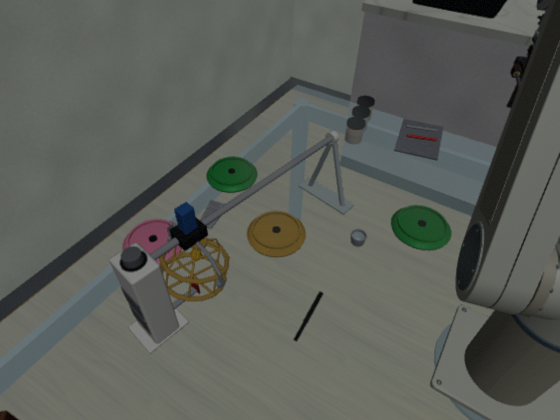

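View pics/top0.png

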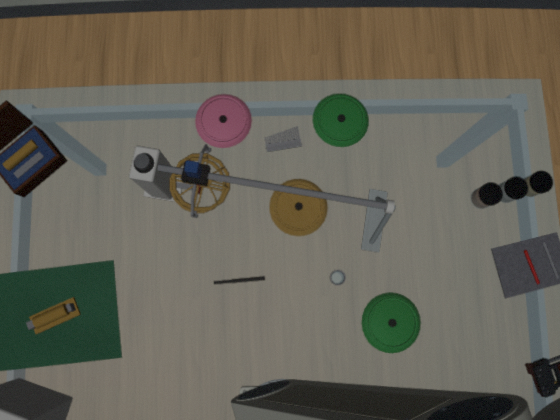

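The side picture shows the button at (133,258), the blue grip at (185,210) and the gilt base's socket at (277,230). In the top picture they are at (144,161), (196,172) and (298,206).

Base look-alikes (top picture): pink (223,119), green (341,118), green (392,323), gilt (298,206). I choose the gilt one, which lies under the rail.

```bash
cat > h.py <<'E'
import numpy as np,cv2
from workcell import ctrl
from scipy.optimize import least_squares
P={n:ctrl.camera_params(n) for n in("side","top")}
def KD(n):
    p=P[n];f=210/np.tan(np.radians(p["vfov"]/2))
    return np.array([[f,0,p["cx"]],[0,f,p["cy"]],[0,0,1]]),np.array([p["k1"],0,0,0.])
def proj(n,X):
    K,D=KD(n);return cv2.projectPoints(np.atleast_2d(np.float64(X)),cv2.Rodrigues(P[n]["R"])[0],np.float64(P[n]["t"]),K,D)[0][:,0]
def tri(s,t):
    f=lambda X:np.r_[proj("side",X)[0]-s,proj("top",X)[0]-t]
    r=least_squares(f,[600,100,100.]);return r.x,r.fun
def atz(n,px,z):
    K,D=KD(n);u=cv2.undistortPoints(np.float64(px).reshape(1,1,2),K,D).ravel();R=P[n]["R"]
    c=-R.T@P[n]["t"];d=R.T@np.r_[u,1];return c+d*(z-c[2])/d[2]
E
python3 - <<'E'
from h import *
a=cv2.imread("pics/side0.png");b=cv2.imread("pics/top0.png")
z=lambda im,x,y,w,h,k:cv2.resize(im[y:y+h,x:x+w],None,fx=k,fy=k,interpolation=cv2.INTER_CUBIC)
L=z(a,110,190,200,150,4)   # side x4 
A=z(a,110,195,200,75,4);B=z(b,125,140,200,75,4)
cv2.imwrite("pics/crop.png",np.vstack([A,B]))
for n,s,t in(("button",(133,258),(144,161)),("grip",(185,208),(196,170)),("socket",(277,230),(298.5,206)),("Aframe top",(333,137),(390,206))): print(n,*[np.round(q,1) for q in tri(s,t)])
E
```

```text
button [653.7 303.7 237.7] [-0.4 -0.1  0.3  0.4]
grip [624.9 181.5 277.7] [ 2.1  0.4 -1.4 -2.1]
socket [576.5 -62.7  16. ] [-0.7 -0.2  0.3  0.7]
Aframe top [ 537.  -263.9  213.7] [-1.  -0.2  0.3  0.8]
```

View pics/crop.png

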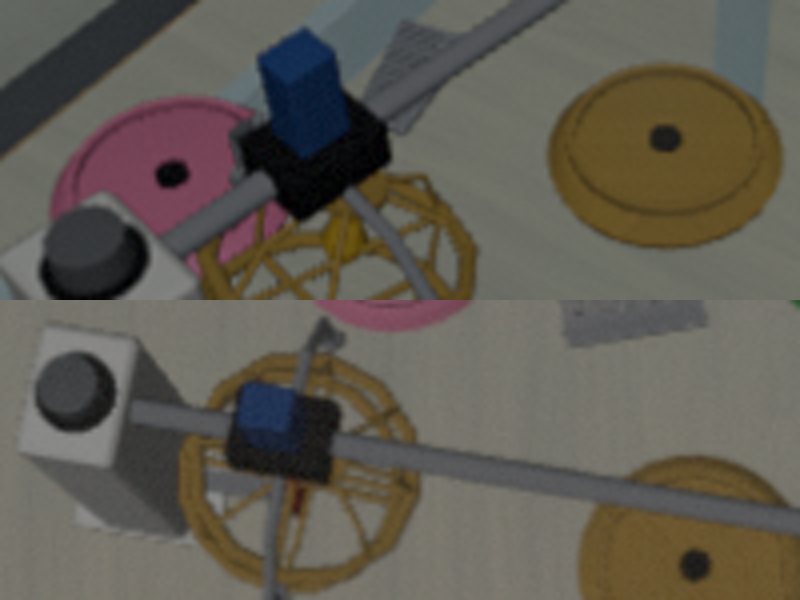

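The crop shows the button top at side (131,254), top (143,160.5). The grip top is at side (185,209), top (192.5,165.5). The gilt base's socket is at side (276.3,229.5), top (298.8,206.3). It is gilt with a black socket, so the choice stands.

```bash
python3 - <<'E'
from h import *
M=[("button",(131,254.2),(143,160.3),257,275),("grip",(184.8,209.3),(192.3,165.3),285,155),("socket",(276.3,229.5),(298.8,206.3),22,None)]
for n,s,t,z,_ in M: print(n,*[np.round(q,1) for q in tri(s,t)],np.round(atz("side",s,z),1),np.round(atz("top",t,z),1))
def rp(p,y,z): return np.array([p[0]-np.sin(p[2])*y,p[1]+np.cos(p[2])*y,z])
def f(p):
    r=[]
    for n,s,t,z,y in M[:2]: r+=[proj("side",rp(p,y,z))[0]-s,proj("top",rp(p,y,z))[0]-t]
    r+=[(proj("side",rp(p,-310,215))[0]-(333,137))*.3,(proj("top",rp(p,-310,215))[0]-(390,206))*.3]
    return np.concatenate(r)
r=least_squares(f,[600,30,-.2]);p=r.x;print(p,np.round(r.fun,1))
so=(atz("side",M[2][1],22)+atz("top",M[2][2],22))/2
e=np.array([-np.sin(p[2]),np.cos(p[2])]);n=np.array([np.cos(p[2]),np.sin(p[2])])
print("socket along",(so[:2]-p[:2])@e,"across",(so[:2]-p[:2])@n)
print("button",rp(p,275,257),"grip",rp(p,155,270),"target",rp(p,(so[:2]-p[:2])@e,270),"rail dir",e)
E
```

```text
button [653.4 304.1 249.1] [ 0.  0. -0. -0.] [647.2 307.4 257. ] [651.1 302.  257. ]
grip [629.3 185.5 276.8] [-0.8 -0.2  0.5  0.8] [621.3 190.4 285. ] [629.  185.5 285. ]
socket [577.  -62.8  17.2] [-0.1 -0.   0.1  0.1] [574.4 -59.2  22. ] [576.5 -62.3  22. ]
[ 5.95908759e+02  3.53604276e+01 -1.95377202e-01] [ 0.1 -1.4 -1.4  0.8 -0.8 -1.9 -0.9  1.4  0.1 -0.4  0.8  0.4]
socket along -98.30802780440436 across -1.4352498875258102
button [649.29631691 305.128418   257.        ] grip [625.99992796 187.41147673 270.        ] target [576.82357514 -61.07724187 270.        ] rail dir [0.19413657 0.98097451]
```

```bash
R='[25.3,-26.4,-2.8]'; python3 -m pendant '{"grip":[-1,-1,-1,-1,-1,-1,-1,-1,-1,-1,-1,-1],"linear":[[8,-8,-9],[16,-16,-10],[25,-26,-10],[25,-26,-10],[25,-26,-10],[25,-26,-10],[25,-26,-10],[25,-26,-10],[25,-26,0],[25,-26,0],[25,-26,0],[25,-26,0]],"angular":[[0,0,0],[0,0,0],[0,0,0],[0,0,0],[0,0,0],[0,0,0],[0,0,0],[0,0,0],[0,0,0],[0,0,0],[0,0,0],[0,0,0]]}'
python3 -m pendant '{"grip":[-1,-1,-1,-1,-1,-1,-1,-1,-1,-1,-1,-1],"linear":[[25,-26,0],[25,-26,0],[25,-26,0],[25,-26,0],[25,-26,0],[25,-26,0],[25,-26,0],[25,-26,0],[25,-26,0],[25,-26,0],[25,-26,0],[25,-26,0]],"angular":[[0,0,0],[0,0,0],[0,0,0],[0,0,0],[0,0,0],[0,0,0],[0,0,0],[0,0,0],[0,0,0],[0,0,0],[0,0,0],[0,0,0]]}'
```

```text
t: 1.1
ee_pos: [357.5, -250.1, 302.3]
orientation: [3.111, 0.436, 0.001]
ft_force: [0.5, 0.1, -0.5]
width: 11.2
grasp_force: 0.0
t: 2.1
ee_pos: [559.6, 132.4, 302.2]
orientation: [-3.111, -0.437, 0.0]
ft_force: [0.9, -1.3, -0.0]
width: 0.4
grasp_force: 0.0
```

```bash
python3 -m pendant '{"grip":[-1,-1,-1,-1,-1,-1,-1,-1],"linear":[[23,-24,0],[22,-23,0],[21,-22,0],[19,-20,0],[17,-19,0],[14,-15,0],[10,-11,0],[7.7,-7.3,0]],"angular":[[0,0,0],[0,0,0],[0,0,0],[0,0,0],[0,0,0],[0,0,0],[0,0,0],[0,0,0]]}'
python3 -m pendant '{"grip":[-1,-1,-1,-1,-1,-1,-1,-1,-1,-1,-1],"linear":[[0,0,0],[0,0,0],[0,0,0],[0,0,0],[0,0,0],[0,0,0],[0,0,0],[0,0,0],[0,0,0],[0,0,0],[0,0,0]],"angular":[[0,0,-0.12],[0,0,-0.12],[0,0,-0.12],[0,0,-0.12],[0,0,-0.12],[0,0,-0.12],[0,0,-0.12],[0,0,-0.12],[0,0,-0.12],[0,0,-0.12],[0,0,-0.12]]}'
python3 -m pendant '{"grip":[-1,-1,-1,-1,-1,-1,-1,-1,-1,-1,-1,-1],"linear":[[0,0,0],[0,0,0],[0,0,0],[0,0,0],[0,0,0],[0,0,0],[0,0,0],[0,0,0],[0,0,0],[0,0,0],[0,0,0],[0,0,0]],"angular":[[0,0,-0.12],[0,0,-0.12],[0,0,-0.12],[0,0,-0.12],[0,0,-0.12],[0,0,-0.12],[0,0,-0.12],[0,0,-0.12],[0,0,-0.12],[0,0,-0.12],[0,0,-0.12],[0,0,-0.027]]}'
python3 - <<'E'
from workcell import ctrl
from scipy.spatial.transform import Rotation as R
import numpy as np
o=ctrl.get_obs();print(o["ee_pos"],o["qpos"][[0,5]]);print(R.from_rotvec(o["orientation"]).as_matrix().round(3)); print(np.cos(.1954),np.sin(.1954))
E
```

```text
t: 2.77
ee_pos: [649.0, 304.7, 301.8]
orientation: [-3.111, -0.439, 0.001]
ft_force: [-0.6, 0.8, 0.2]
width: 0.3
grasp_force: 0.0
t: 3.68
ee_pos: [648.9, 302.6, 302.1]
orientation: [-2.184, -2.258, 0.0]
ft_force: [-0.3, 0.2, 0.5]
width: 0.7
grasp_force: 0.0
t: 4.68
ee_pos: [648.9, 302.6, 302.1]
orientation: [-0.298, -3.127, 0.0]
ft_force: [0.7, 0.4, 0.5]
width: 0.5
grasp_force: 0.0
[648.89689938 302.55809187 302.09406703] [ 0.41967774 -0.96132911]
[[-0.982  0.189 -0.   ]
 [ 0.189  0.982 -0.   ]
 [ 0.    -0.    -1.   ]]
0.9809700844538466 0.19415893851845464
```

```bash
python3 -m pendant '{"grip":[-1,-1,-1,-1,-1,-1,-1,-1,-1,-1],"linear":[[0,2,8],[0,0,10],[0,0,12],[0,0,8],[0,0,5],[0,0,5],[0,0,5],[0,0,5],[0,0,2],[0,0,1]],"angular":[[0,0,0],[0,0,0],[0,0,0],[0,0,0],[0,0,0],[0,0,0],[0,0,0],[0,0,0],[0,0,0],[0,0,0]]}'
```

```text
t: 5.52
ee_pos: [650.0, 304.7, 242.2]
orientation: [0.307, 3.126, 0.001]
ft_force: [-5.4, -3.9, 14.8]
width: 0.5
grasp_force: 7.6
```

```bash
python3 -m pendant '{"grip":[-1,-1,-1,-1,-1,-1,-1],"linear":[[0,0,0.5],[0,0,0],[0,0,0],[0,0,-14],[0,0,-16],[0,0,-16],[0,0,-13]],"angular":[[0,0,0],[0,0,0],[0,0,0],[0,0,0],[0,0,0],[0,0,0],[0,0,0]]}'
python3 -m pendant '{"grip":[1,1,1,1,1,1,1,1,1,1],"linear":[[0,-4,0],[0,-10,0],[0,-16,0],[0,-18,0],[0,-18,0],[0,-18,0],[0,-16,0],[1,-11,0],[0,-6,0],[0.4,-2.7,0]],"angular":[[0,0,0],[0,0,0],[0,0,0],[0,0,0],[0,0,0],[0,0,0],[0,0,0],[0,0,0],[0,0,0],[0,0,0]]}'
python3 - <<'E'
from h import *
S=ctrl.get_image("side");T=ctrl.get_image("top")
im=np.hstack([cv2.resize(S[190:340,90:290],None,fx=2,fy=2),cv2.resize(T[110:260,120:320],None,fx=2,fy=2)])
cv2.imwrite("pics/pre.png",cv2.convertScaleAbs(im[:,:,::-1],alpha=1.4)); print(ctrl.get_obs()["t"])
E
```

```text
t: 6.1
ee_pos: [650.5, 304.9, 301.0]
orientation: [0.307, 3.125, 0.002]
ft_force: [0.7, 0.1, 1.0]
width: 0.5
grasp_force: 0.0
t: 6.93
ee_pos: [625.1, 186.3, 299.3]
orientation: [0.309, 3.126, 0.0]
ft_force: [-0.4, 0.6, -0.0]
width: 63.5
grasp_force: 0.0
7.0333
```

View pics/pre.png

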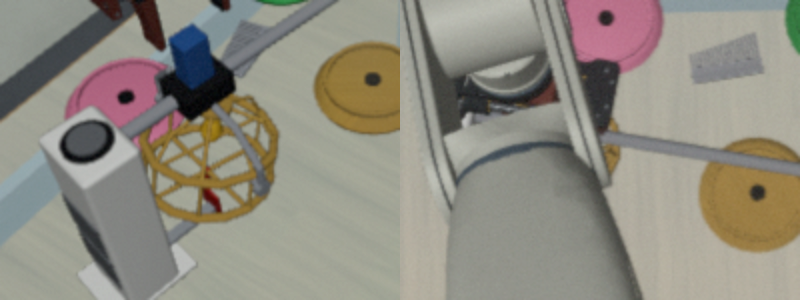

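The button is flush with the tower, the two finger tips (crop (155,45) and (225,5)) straddle the blue grip at (190,40), and the dome swings free with its red pin at (212,185). I go down and grip.

```bash
python3 -m pendant '{"grip":[1,1,1,1,1,1,-0.1,-0.2,-0.3,-0.4,-1,-1],"linear":[[-0.6,0.7,6],[0,0,10],[0,0,12],[0,0,10],[0,0,7],[0,0,3.5],[0,0,0],[0,0,0],[0,0,0],[0,0,0],[0,0,0],[0,0,0]],"angular":[[0,0,0],[0,0,0],[0,0,0],[0,0,0],[0,0,0],[0,0,0],[0,0,0],[0,0,0],[0,0,0],[0,0,0],[0,0,0],[0,0,0]]}'
cat > meas.py <<'E'
from h import *
import sys
N=int(sys.argv[1]);out=[]
for i in range(N):
    t=ctrl.get_obs()["t"];I=ctrl.get_image("side");out.append((t,I))
np.savez_compressed(sys.argv[2],t=[o[0] for o in out],I=np.array([o[1] for o in out]))
o=ctrl.get_obs();print(o["t"],o["ee_pos"].round(1),o["width"],o["grasp_force"],o["ft_force"])
E
python3 meas.py 24 m1.npz
python3 - <<'E'
from h import *
d=np.load("m1.npz")
def red(I):
    h=cv2.cvtColor(I[260:330,150:250],cv2.COLOR_RGB2HSV);m=((h[...,0]<6)|(h[...,0]>172))&(h[...,1]>140)&(h[...,2]>50)
    y,x=np.nonzero(m);return len(x),x.mean()+150,y.mean()+260
for t,I in zip(d["t"],d["I"]): print(round(float(t),3),*np.round(red(I),1))
I=d["I"];cv2.imwrite("pics/two.png",np.hstack([cv2.resize(I[k][220:320,140:240],None,fx=4,fy=4)[:,:,::-1] for k in(0,12)]))
E
```

```text
t: 8.03
ee_pos: [626.1, 188.1, 251.2]
orientation: [0.307, 3.126, 0.0]
ft_force: [0.4, 0.0, 0.3]
width: 50.8
grasp_force: 0.0
9.2333 [626.  188.2 250.8] 29.549950202455417 30.000231564044952 [-0.7466      1.47115808  2.39432784]
8.033 18.0 195.6 288.8
8.083 17.0 195.9 287.9
8.133 16.0 195.6 289.1
8.183 16.0 195.6 289.1
8.233 17.0 195.4 288.5
8.283 16.0 196.9 288.7
8.333 15.0 196.8 290.5
8.383 17.0 197.9 288.9
8.433 19.0 197.9 288.2
8.483 21.0 198.0 288.0
8.533 24.0 197.9 287.8
8.583 28.0 198.0 287.5
8.633 35.0 197.7 286.3
8.683 36.0 196.9 287.1
8.733 41.0 196.5 286.7
8.783 41.0 196.1 287.1
8.833 38.0 196.0 288.0
8.883 40.0 195.8 288.0
8.933 38.0 195.8 288.5
8.983 38.0 195.7 288.9
9.033 37.0 195.8 289.1
9.083 37.0 195.8 289.1
9.133 38.0 195.7 289.0
9.183 37.0 195.8 289.1
```

View pics/two.png

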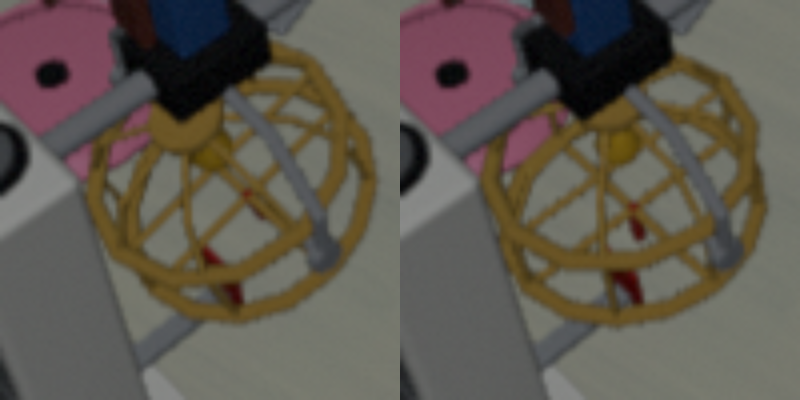

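Both frames show the dome rocking: the pin is at about (203,270) and then (199,273). The lower red at (196,289) is the static catch tongue, so colour alone won't do. I will fit the dome's ring instead.

```bash
cat > dome.py <<'E'
from h import *
from scipy.optimize import curve_fit
p=(595.909,35.36,-0.19538)
e=np.array([-np.sin(p[2]),np.cos(p[2])]);n=np.array([np.cos(p[2]),np.sin(p[2])])
ph=np.linspace(0,2*np.pi,180,endpoint=False)
def ring(y,th,h,r):
    X=r*np.cos(ph);Y=r*np.sin(ph);c,s=np.cos(th),np.sin(th)
    yy=Y*c-h*s+y;zz=Y*s+h*c+125
    return np.c_[np.array(p[:2])+np.outer(X,n)+np.outer(yy,e),zz]
def gold(I):
    h=cv2.cvtColor(I,cv2.COLOR_RGB2HSV);m=(h[...,0]>12)&(h[...,0]<28)&(h[...,1]>110)&(h[...,2]>40)
    return cv2.GaussianBlur(np.float32(m),(0,0),1.2)
def score(g,y,th,h,r,o):
    u=np.float32(proj("side",ring(y,th,h,r))+o);return cv2.remap(g,u[:,0],u[:,1],cv2.INTER_LINEAR).mean()
TH=np.linspace(-.45,.45,181)
def angle(I,y,H):
    g=gold(I);s=np.array([sum(score(g,y,t,h,r,o) for h,r,o in H) for t in TH]);k=s.argmax()
    if 0<k<180:
        a,b,c=s[k-1:k+2];return TH[k]+.005*.5*(a-c)/(a-2*b+c+1e-9),s[k]
    return TH[k],s[k]
def sfit(t,a):
    A=np.c_[np.cos(3.1*t),np.sin(3.1*t),np.ones(len(t))];x,*_=np.linalg.lstsq(A,a,rcond=None);res=a-A@x
    k=np.abs(res)<max(.02,2*np.median(abs(res)));x,*_=np.linalg.lstsq(A[k],a[k],rcond=None);return x,(a-A@x)[k].std(),k.sum()
E
python3 - <<'E'
from dome import *
g=gold(cv2.imread("pics/side0.png")[:,:,::-1])
L=[]
for h in range(-70,32,4):
  for r in range(54,73,2):
    for du in(-2,0,2):
      for dv in (-2,0,2):
        L.append((score(g,155,.3,h,r,(du,dv)),h,r,du,dv))
L.sort(reverse=True);print(*L[:14],sep="\n")
d=np.load("m1.npz")
_,h,r,du,dv=L[0];H=[(h,r,(du,dv))]
A=np.array([angle(I,155,H) for I in d["I"]]);print(A.round(3).tolist());print(sfit(d["t"],A[:,0]))
E
```

```text
(np.float32(0.6448138), -46, 68, 0, 0)
(np.float32(0.6438864), 2, 68, 0, 0)
(np.float32(0.6436691), -50, 70, 0, -2)
(np.float32(0.64321816), -46, 70, 0, 0)
(np.float32(0.6397116), -2, 68, 0, -2)
(np.float32(0.6390075), -38, 68, 0, 2)
(np.float32(0.63776696), -38, 70, 0, 2)
(np.float32(0.63337415), -50, 68, 0, -2)
(np.float32(0.6310925), 6, 68, 0, 2)
(np.float32(0.6297225), 6, 66, 0, 2)
(np.float32(0.6237841), 2, 66, 0, 0)
(np.float32(0.62183416), 10, 68, 0, 2)
(np.float32(0.6138683), -6, 68, 0, -2)
(np.float32(0.6131995), -42, 68, 0, 2)
[[-0.258, 0.794], [-0.266, 0.789], [-0.268, 0.784], [-0.265, 0.785], [-0.255, 0.798], [-0.243, 0.806], [-0.232, 0.798], [-0.213, 0.805], [-0.171, 0.814], [-0.125, 0.834], [-0.095, 0.819], [-0.056, 0.812], [-0.026, 0.816], [0.006, 0.82], [0.055, 0.806], [0.094, 0.785], [0.137, 0.752], [0.168, 0.725], [0.2, 0.704], [0.226, 0.691], [0.242, 0.679], [0.251, 0.665], [0.252, 0.664], [0.251, 0.664]]
(array([-0.26168488, -0.03026948, -0.00665779]), np.float64(0.005978929782900151), np.int64(24))
```

```bash
cat > plan.py <<'E'
import numpy as np
w,g,dt=3.1,9.81,1/12
def sim(th,om,d,sub=8):
    # d: mm per row towards tower; piecewise-constant speed
    out=[];v0=0
    for v in list(np.array(d)/1000/dt)+[0]:
        om=om-w*w*(v-v0)/g;v0=v
        for _ in range(sub):
            s=dt/sub;c,q=np.cos(w*s),np.sin(w*s);th,om=th*c+om*q/w,-th*w*q+om*c;out.append(th)
    return th,om,np.abs(out[:]).max()
def plan(th,om,D,K,tail=0,bias=0):
    # minimum accel: unknown d_k, constraints linear
    f=lambda d:np.array([*(np.array(sim(th,om,d)[:2])*[1,1/w]*1000),np.sum(d)])
    b=f(np.zeros(K));C=np.array([f(x)-b for x in np.eye(K)]).T
    Dm=np.diff(np.vstack([np.zeros(K),np.eye(K),np.zeros(K)]),axis=0)   # accel
    Q=Dm.T@Dm+1e-4*np.eye(K);Qi=np.linalg.inv(Q)
    return Qi@C.T@np.linalg.solve(C@Qi@C.T,np.array([0,0,D])-b)
E
cat > go.py <<'E'
from dome import *;from plan import *;import sys
H=[(-46,68,(0,0)),(2,68,(0,0))]
f,D,y=sys.argv[1],float(sys.argv[2]),float(sys.argv[3])
d=np.load(f);A=np.array([angle(I,y,H)[0] for I in d["I"]]);x,sd,k=sfit(d["t"],A)
t=ctrl.get_obs()["t"];th=x[0]*np.cos(3.1*t)+x[1]*np.sin(3.1*t);om=3.1*(-x[0]*np.sin(3.1*t)+x[1]*np.cos(3.1*t))
print("amp",np.hypot(*x[:2]),"bias",x[2],"sd",sd,k,"now",th,om,t)
for K in map(int,sys.argv[4:]):
    q=np.round(plan(th,om,D,K)*2)/2;c=np.cumsum(q)
    print(K,q.tolist(),"range",c.min(),c.max(),"end",c[-1],"sim",np.round(sim(th,om,q),4),"maxacc",np.abs(np.diff(q)).max()*.144)
E
python3 go.py m1.npz -253.5 155 36 42 48
```

```text
amp 0.2698513639715595 bias 0.0018260175753374642 sd 0.004287237319226696 24 now 0.26263105046482216 -0.1922172484524211 9.2333
36 [-1.0, -3.0, -5.5, -9.0, -13.0, -17.0, -21.0, -24.5, -27.5, -29.5, -30.5, -30.5, -29.5, -27.0, -24.0, -20.0, -15.0, -10.0, -5.0, -0.0, 4.5, 8.0, 11.0, 12.5, 13.5, 13.0, 12.0, 10.0, 7.5, 5.0, 2.5, -0.0, -2.0, -3.0, -3.0, -2.0] range -342.5 -1.0 end -253.0 sim [-0.0013 -0.0024  0.2606] maxacc 0.72
42 [0.0, -0.5, -2.0, -4.0, -6.5, -9.5, -12.5, -15.0, -17.0, -19.0, -19.5, -20.0, -19.0, -17.5, -15.0, -12.0, -8.5, -5.0, -1.0, 2.0, 5.5, 8.0, 9.5, 10.5, 10.5, 9.5, 8.0, 5.5, 2.5, -0.5, -4.0, -7.0, -10.0, -12.0, -13.5, -14.5, -14.5, -13.5, -11.5, -9.5, -6.5, -3.5] range -252.5 0.0 end -252.5 sim [ 0.0005 -0.0038  0.2605] maxacc 0.576
48 [0.0, -0.5, -2.0, -4.0, -6.0, -8.5, -11.0, -13.5, -15.5, -16.5, -17.0, -17.0, -16.0, -14.0, -12.0, -9.0, -5.5, -2.0, 1.0, 4.5, 7.0, 9.0, 10.0, 10.5, 10.0, 9.0, 7.0, 4.5, 1.5, -2.0, -5.5, -8.5, -11.5, -14.0, -15.5, -16.5, -16.5, -16.0, -14.5, -12.5, -10.5, -8.0, -5.0, -3.0, -1.0, 0.5, 1.0, 1.0] range -256.5 0.0 end -254.0 sim [ 0.0003 -0.0016  0.2605] maxacc 0.504
```

```bash
python3 -m pendant '{"grip":[-1,-1,-1,-1,-1,-1,-1,-1,-1,-1,-1,-1],"linear":[[0,0,0],[0,-0.5,0],[0,-2,0],[0,-4,0],[0,-6.5,0],[0,-9.5,0],[0.1,-12.5,0],[0.1,-15,0],[0.1,-17,0],[0.1,-19,0],[0.1,-19.5,0],[0.1,-20,0]],"angular":[[0,0,0],[0,0,0],[0,0,0],[0,0,0],[0,0,0],[0,0,0],[0,0,0],[0,0,0],[0,0,0],[0,0,0],[0,0,0],[0,0,0]]}'
python3 -m pendant '{"grip":[-1,-1,-1,-1,-1,-1,-1,-1,-1,-1,-1,-1],"linear":[[0.1,-19,0],[0.1,-17.5,0],[0.1,-15,0],[0,-12,0],[0,-8.5,0],[0,-5,0],[0,-1,0],[0,2,0],[0,5.5,0],[0,8,0],[0,9.5,0],[0,10.5,0]],"angular":[[0,0,0],[0,0,0],[0,0,0],[0,0,0],[0,0,0],[0,0,0],[0,0,0],[0,0,0],[0,0,0],[0,0,0],[0,0,0],[0,0,0]]}'
python3 -m pendant '{"grip":[-1,-1,-1,-1,-1,-1,-1,-1,-1,-1,-1,-1],"linear":[[0,10.5,0],[0,9.5,0],[0,8,0],[0,5.5,0],[0,2.5,0],[0,-0.5,0],[0,-4,0],[0,-7,0],[0,-10,0],[0.1,-12,0],[0.1,-13.5,0],[0.1,-14.5,0]],"angular":[[0,0,0],[0,0,0],[0,0,0],[0,0,0],[0,0,0],[0,0,0],[0,0,0],[0,0,0],[0,0,0],[0,0,0],[0,0,0],[0,0,0]]}'
python3 -m pendant '{"grip":[-1,-1,-1,-1,-1,-1,-1],"linear":[[0,-14.5,0],[0,-13.5,0],[0,-11.5,0],[0,-9.5,0],[0,-6.5,0],[0,-3.5,0],[0,0,0]],"angular":[[0,0,0],[0,0,0],[0,0,0],[0,0,0],[0,0,0],[0,0,0],[0,0,0]]}'
python3 meas.py 24 m2.npz
python3 - <<'E'
from dome import *
I=np.load("m2.npz")["I"][-1];T=ctrl.get_image("top")
cv2.imwrite("pics/after.png",np.hstack([cv2.resize(I[140:290,170:370],None,fx=2,fy=2),cv2.resize(T[130:280,200:400],None,fx=2,fy=2)])[:,:,::-1])
x=ctrl.get_obs()["ee_pos"][:2]-p[:2];print("rail y",x@e,x@n)
E
python3 go.py m2.npz 0 -97.5 24
```

```text
t: 10.23
ee_pos: [601.0, 62.9, 250.8]
orientation: [0.308, 3.125, -0.0]
ft_force: [4.8, -0.2, -0.4]
width: 29.7
grasp_force: 30.0
t: 11.23
ee_pos: [592.8, 21.4, 250.8]
orientation: [0.309, 3.125, -0.002]
ft_force: [5.0, -3.1, 0.2]
width: 29.6
grasp_force: 30.0
t: 12.23
ee_pos: [587.9, -3.0, 250.8]
orientation: [0.307, 3.124, -0.0]
ft_force: [7.5, -0.2, -2.6]
width: 29.7
grasp_force: 30.0
t: 12.82
ee_pos: [576.2, -61.6, 250.8]
orientation: [0.309, 3.124, -0.002]
ft_force: [6.8, -3.3, -1.7]
width: 29.9
grasp_force: 30.0
14.0167 [576.3 -61.  250.8] 29.945994810959636 30.001242756843567 [ 7.9676698  -3.94145577 -0.95080881]
rail y -98.39114863061913 -0.4978902201710165
amp 0.012993455251448119 bias -0.0396440382489951 sd 0.0011849940401796454 24 now -0.012954191677663917 -0.0031290002446279826 14.0667
24 [-0.5, -1.0, -1.0, -1.0, -1.0, -0.5, -0.0, 0.0, 0.5, 1.0, 1.0, 1.5, 1.5, 1.0, 1.0, 1.0, 0.5, 0.0, -0.5, -0.5, -1.0, -1.0, -1.0, -0.5] range -5.0 4.0 end -0.5 sim [ 0.0004 -0.0011  0.0129] maxacc 0.072
```

View pics/after.png

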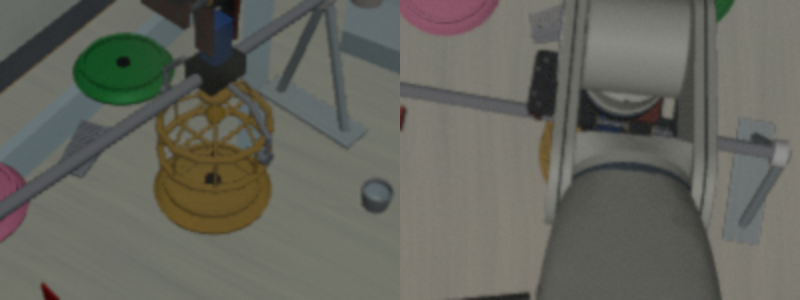

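The dome hangs upright over the gilt base, with the pin and socket at about crop (213,180), and the swing is down to 0.013 rad. I check the centring with a zoom while holding.

```bash
for i in 1 2 3; do python3 -m pendant '{"grip":[-1,-1,-1,-1,-1,-1,-1,-1,-1,-1,-1,-1],"linear":[[0,0,0],[0,0,0],[0,0,0],[0,0,0],[0,0,0],[0,0,0],[0,0,0],[0,0,0],[0,0,0],[0,0,0],[0,0,0],[0,0,0]],"angular":[[0,0,0],[0,0,0],[0,0,0],[0,0,0],[0,0,0],[0,0,0],[0,0,0],[0,0,0],[0,0,0],[0,0,0],[0,0,0],[0,0,0]]}' | head -1; done
python3 meas.py 30 m3.npz
python3 - <<'E'
from dome import *
d=np.load("m3.npz")["I"];I=d.astype(float).mean(0).astype(np.uint8)
im=cv2.resize(I[180:260,230:330],None,fx=7,fy=7,interpolation=cv2.INTER_CUBIC)
cv2.imwrite("pics/zoom.png",im[:,:,::-1])
for y in(-108.3,-98.3,-88.3):
    X=np.r_[np.array(p[:2])+y*e,50];print(y,((proj("side",X)[0]-[230,180])*7).round(), "socket",((proj("side",np.r_[np.array(p[:2])+y*e,22])[0]-[230,180])*7).round())
E
python3 go.py m3.npz 0 -97.5
```

```text
t: 15.07
t: 16.07
t: 17.07
18.5667 [576.3 -61.1 250.8] 29.934127181709513 30.001296401023865 [ 6.64306662 -2.87317168 -1.61425632]
-108.3 [340. 277.] socket [339. 327.]
-98.3 [322. 291.] socket [321. 341.]
-88.3 [303. 305.] socket [303. 355.]
amp 0.012892391889788116 bias -0.03655164137646952 sd 0.0017911055589596694 30 now 0.0013871476175598939 0.03973440525690807 18.5667
```

View pics/zoom.png

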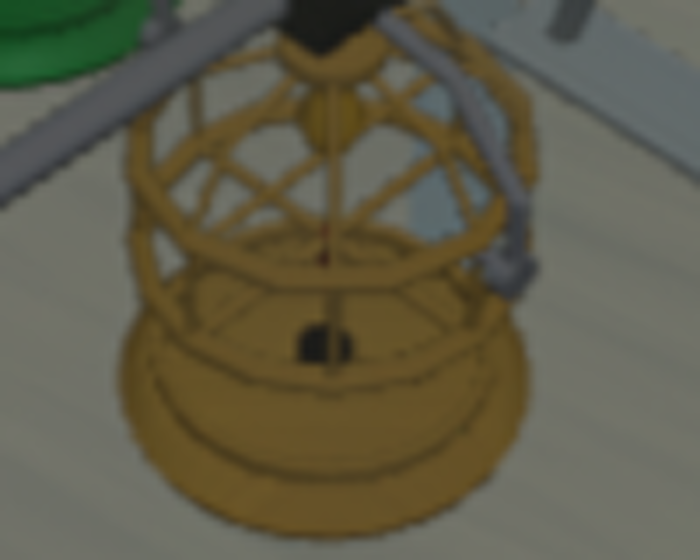

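The red pin (325,225–265) stands over the socket (325,346) in the same column, so it is centred within 2–3 mm, and 5 s of quiet have passed. I let go and rise.

```bash
python3 -m pendant '{"grip":[-0.3,-0.25,-0.2,-0.1,0.2,0.6,1,1,1,1,1,1],"linear":[[0,0,0],[0,0,0],[0,0,0],[0,0,0],[0,0,0],[0,0,0],[0,0,0],[0,0,0],[0,0,0],[0,0,0],[0,0,0],[0,0,0]],"angular":[[0,0,0],[0,0,0],[0,0,0],[0,0,0],[0,0,0],[0,0,0],[0,0,0],[0,0,0],[0,0,0],[0,0,0],[0,0,0],[0,0,0]]}'
python3 -m pendant '{"grip":[1,1,1,1,1,1,1,1,1,1],"linear":[[0,0,-4],[0,0,-8],[0,0,-12],[0,0,-14],[0,0,-14],[0,0,-14],[0,0,-14],[0,0,-10],[0,0,-5],[0,0,0]],"angular":[[0,0,0],[0,0,0],[0,0,0],[0,0,0],[0,0,0],[0,0,0],[0,0,0],[0,0,0],[0,0,0],[0,0,0]]}'
python3 meas.py 40 m4.npz; python3 go.py m4.npz 0 -97.5
python3 - <<'E'
from dome import *
I=np.load("m4.npz")["I"].astype(float).mean(0).astype(np.uint8)
cv2.imwrite("pics/end.png",cv2.resize(I[140:260,220:340],None,fx=5,fy=5,interpolation=cv2.INTER_CUBIC)[:,:,::-1])
E
```

```text
t: 19.57
ee_pos: [575.6, -59.3, 250.6]
orientation: [-0.307, -3.127, -0.0]
ft_force: [0.8, -0.2, -0.0]
width: 87.0
grasp_force: 0.0
t: 20.4
ee_pos: [576.3, -59.4, 347.5]
orientation: [0.307, 3.124, -0.0]
ft_force: [-0.1, 0.5, 0.6]
width: 87.7
grasp_force: 0.0
22.4 [575.6 -59.3 345.7] 87.75769372958158 0.0 [0.1280905  0.16532445 0.86234112]
amp 0.011389223233840246 bias -0.035782531403100844 sd 0.0013760710912147519 40 now -0.00612890813208305 0.029758529236264708 22.4
```

View pics/end.png

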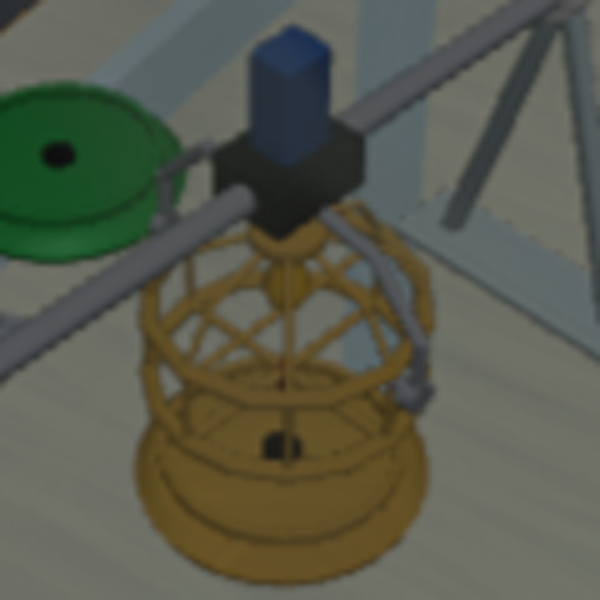

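The fingers are clear of the grip. The dome hangs upright with its pin (282,375) over the socket (282,448), and the swing is 0.011 rad.

```bash
python3 -c "
from workcell import ctrl
print(ctrl.close_job())"
```

```text
the job is handed in; nothing more can be done
None
```

The button is fully down and the dome hangs released and quiet over the gilt base: swing about 0.011 rad, pin within about 3 mm of the middle by the side picture. The job was handed in at about 22 s; no verdict came back.

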